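# Load a sample puck into the spring-fed magazine

## Task

Load the middle-sized of the three aluminium sample pucks, the one that fits the bore, into the spring-fed magazine: set it face up in the funnel, then push it straight down against the spring until it is wholly below the two side catches and they hold it down there when you let go. Leave the other two pucks where they stand.

Things in the scene. Friction and masses are not known exactly. Their poses are not given: they have to be found in the camera images.
- puck_center (a point): centre of the puck to load: aluminium disc 50 mm in diameter, 26 mm high, about 0.1 kg, the middle-sized of three, standing flat on the bench, grey pellet face up; the point is half-way up on its axis, z up along the axis
- magazine: fixed magazine; origin at the centre of its underside on the bench, z up along the tube's axis. White base 120 x 120 mm, 36 mm high; on it a clear upright tube, bore 53 mm, and a slippery white funnel from the bore at height 101 mm to its rim at 113 mm (77 mm inner, 85 mm outer diameter). Below the catches a black follower plate on a spring: 3 N, rising to 7 N at its stop 35 mm lower
- catch_level (a point): on the magazine's axis, 85 mm above its underside: flat undersides of two sprung steel catches, sloped on top, 39 mm between tips, at magazine +y and -y. A puck in the funnel first stands on them, top 36 to 39 mm above this point, perhaps tilted; 5 to 15 N on the middle of its face pushes it past. Once its top is 5 mm below this point they close over it, the follower holds it up to them
- small_puck_center (a point): centre of the small puck, a bystander: aluminium disc 32 mm in diameter, 26 mm high; too small for the magazine
- wide_puck_center (a point): centre of the wide puck, a bystander: aluminium disc 66 mm in diameter, 26 mm high; too wide for the bore
Not all that is in view belongs to the job. Leave any red look-alike of the part that bears puck_center alone.

How it is judged:
By the outcome, as a careful person would: the job done as asked, in the order asked, and still so for the second after the job is handed in, with the robot touching nothing.
It also fails if it takes over 42 s, if anything falls off the work surface, if the arm or the gripper's body presses on something with over 40 N, if the wrist force passes 120 N, or if a joint passes its speed limit or range.

## Robot

A 6-joint arm with a two-finger parallel gripper is mounted at the origin on the work surface. World frame = base frame: x ahead of the robot, y to its left, z up, the work surface at z = 0. Lengths are in m, angles in rad, forces in N, time in s.
With the tool pointing down it reaches from about 0.35 to 0.975 m from the base axis. Payload 4.9 kg.
Tool frame: the origin (TCP) lies midway between the tips of the shut fingers; the grasp point (between the pads) lies 19 mm behind it; z points along the fingers, y is the direction in which the jaws open and shut (so a half turn about z gives the same grasp; the last joint's range is limited). The gripper opens to 85 mm and grips with 20 to 120 N. Pads are 22 mm wide; open, the fingers measure 114 mm over their backs; the gripper's body (76 mm by 85 mm) begins 54 mm behind the grasp point. The pads swing forward as they close: fully open they stand 13 mm farther back than shut.
Start: joints at [1.078, 0.053, 1.613, -0, 1.476, -0.119], TCP at [0.228, 0.582, 0.231] pointing down, gripper open.
Joint ranges: [-3.01, 3.01], [-1.01, 2.22], [0.06, 2.58], [-1.02, 4.17], [0.09, 2.62], [-3.14, 3.14]. Speed limits (rad/s): [2.57, 2.57, 3.14, 3.14, 3.14, 3.14].

## Interface

Orientations are given as a unit quaternion [w, x, y, z].
In Python, from plant import state, grab_frame, camera_params, job_done, boxes_of gives the robot as it stands.
- The arm moves only by the tool step_arm, never from a script. Its argument "steps" is a list of rows, each a list of 4 numbers: the shift along the tool's x, y, z in mm, then the turn about the tool's z in degrees. A call has 1 to 8 rows; each row shifts and turns the pose as measured when the row begins, along the tool's axes as they then stand; what a row does not reach is not made up. A row lasts 1/10 s, in which the tool goes at most 50 mm and 8.59 degrees, less where a joint would pass 70% of its speed; a pose out of reach is approached as far as the arm can. A call is refused whole if a number of a shift passes 50 or a number of a turn 8.59, either way. A call with a gripper value outside its range is refused whole. "claw" is the opening in per cent of the stroke, from 0 (shut) to 100 (fully open), set as the call begins (left out, the last holds). The fingers move at their own pace and stop on an object; the grip force is fixed at half the most. Time passes only in rows, so rows that do not move let the fingers close. It gives the time, the measured TCP pose, the force and the opening at its end, in the units of the state.
- state(): the state, without advancing time (a new reading comes with each control period).
- grab_frame(name): name is "side" or "top"; returns (picture, depth): 420x560x3 uint8, red, green, blue; 420x560 float32, m along the optical axis (not along the pixel's ray), 0 where there is no reading.
- camera_params(name): a dict with "mtx" (3x3 intrinsics, pixels), "extrinsics" (4x4, takes a point from camera to world coordinates). Camera axes: x right, y down, z forward; pixel columns grow to the right and rows downward; lengths in m; the calibration is good to about 2 mm. A picture is of the moment at which its call begins. camera_params takes no time and is no camera call.
- job_done(): hands the job in, once; it reports no verdict.
Trained networks look in the newest picture that a camera, given by its name, has taken for a name from the list of things; names that differ only in an ending like _2 or _b are one class to them, and where a whole thing is asked for, a point or a joint stands for the part that bears it (a point fixed in the world has none). Each returns a list of dicts, best first, with "p" (0 to 1); they miss things now and then, are a little off and sometimes report something else, mostly with a low value. They report only what shows in the picture. A call takes as long as a camera call. They do not tell look-alikes from the thing itself.
- boxes_of(camera, label): "box" ([left, top, width, height] in pixels, round what is visible of it).
The state is a dict: "time": time; "joint_pos": joint angles; "joint_vel": joint speeds; "joint_efforts": joint torques, N m; "tool_pos": TCP position; "tool_rot": TCP orientation; "contact_force": force on the tool from outside, world axes, zero at the start; "ft_torque": the same for the moment, N m; "gripper_width": opening from 0.0 (shut) to 1.0 (fully open).
Only numpy, scipy, OpenCV 4.12 (cv2) and the standard library are available. Lean on these libraries where they do the work, as an engineer would, in place of code of your own. Each camera call takes 0.05 s, during which the arm holds its last target. There are 200 camera calls.

## Working session

There is one attempt and no reset: what is moved stays moved. The work goes in short steps, Python scripts to look and compute and a tool call to move; the robot and the scene stay as the last step left them, time stands still between calls to the robot, and variables do not carry over. Pictures are saved under pics/ and viewed, about 8 in all and at most 12, crops included, and the job is handed in when it is done.

Besides the shell and the picture viewer there is one more tool, called in YAML: its name, and indented under it one key for each argument. step_arm: Moves the arm, as the interface text tells. Its arguments: {"type":"object","properties":{"steps":{"type":"array"},"claw":{"type":"number"}},"required":["steps"]}

```bash
mkdir -p pics; cat > h.py <<'E'
import numpy as np, cv2
from plant import *
def cloud(n):
    im,d=grab_frame(n); P=camera_params(n); K=np.array(P["mtx"]);T=np.array(P["extrinsics"])
    v,u=np.mgrid[:420,:560]
    c=np.stack([(u-K[0,2])/K[0,0]*d,(v-K[1,2])/K[1,1]*d,d],-1)
    return im,d,c@T[:3,:3].T+T[:3,3]
def save(im,f): cv2.imwrite('pics/'+f,im[...,::-1])
E
python3 - <<'E'
from h import *
print(state())
for n in("top","side"):
    im,d,w=cloud(n); save(im,n+'1.png'); print(n,np.round(camera_params(n)["extrinsics"],3).tolist())
    for l in("puck_center","magazine","small_puck_center","wide_puck_center"):
        for b in boxes_of(n,l)[:3]:
            x,y,a,h=b["box"]; u,v=int(x+a/2),int(y+h/2); print(l,round(b["p"],2),np.round(b["box"]),np.round(w[v,u],3))
a=cv2.imread('pics/top1.png');b=cv2.imread('pics/side1.png')
cv2.imwrite('pics/both1.png',cv2.resize(np.vstack([a,b]),(400,600)))
E
```

```text
{'time': 0.0, 'joint_pos': array([ 1.07800336e+00,  5.33622599e-02,  1.61429756e+00, -5.57227654e-06,
        1.47601553e+00, -1.19009927e-01]), 'joint_vel': array([-0.00083442, -0.00120783,  0.00077725,  0.00095006,  0.00092399,
        0.00067047]), 'joint_efforts': array([-1.95716989e-04, -3.93664491e+01, -3.70185292e+01, -6.21177878e-05,
        6.78893208e-03, -9.66442030e-06]), 'tool_pos': array([0.22791951, 0.58128453, 0.23005756]), 'tool_rot': array([-3.10960309e-04,  1.85805083e-01,  9.82586071e-01, -9.93839372e-04]), 'contact_force': array([ 1.49015032,  0.73665063, -1.07768493]), 'ft_torque': array([-0.00090798, -0.03113729, -0.02165704]), 'gripper_width': 0.9982887331419213}
top [[0.01, -0.988, 0.154, 0.458], [-0.999, -0.015, -0.033, 0.016], [0.035, -0.153, -0.988, 0.728], [0.0, 0.0, 0.0, 1.0]]
puck_center 0.87 [349. 271.  30.  29.] [ 0.435 -0.156  0.027]
puck_center 0.72 [242. 264.  27.  24.] [0.451 0.043 0.022]
puck_center 0.6 [288. 246.  32.  29.] [ 0.479 -0.045  0.025]
magazine 0.66 [124. 168.  92.  83.] [0.56  0.186 0.083]
small_puck_center 0.79 [388. 248.  21.  17.] [ 0.488 -0.22   0.025]
wide_puck_center 0.82 [319. 155.  36.  33.] [ 0.647 -0.109  0.027]
side [[0.784, -0.315, 0.535, 0.159], [-0.621, -0.394, 0.678, -0.464], [-0.003, -0.864, -0.504, 0.443], [0.0, 0.0, 0.0, 1.0]]
puck_center 0.85 [218. 249.  24.  28.] [0.438 0.027 0.026]
puck_center 0.84 [278. 316.  39.  37.] [ 0.425 -0.166  0.026]
puck_center 0.81 [256. 266.  29.  32.] [ 0.465 -0.055  0.026]
magazine 0.94 [198. 158.  78.  74.] [0.552 0.173 0.061]
magazine 0.69 [258. 267.  32.  32.] [ 0.466 -0.059  0.026]
small_puck_center 0.59 [346. 326.  26.  36.] [ 0.477 -0.229  0.026]
wide_puck_center 0.91 [350. 244.  40.  34.] [ 0.629 -0.119  0.027]
```

View pics/top1.png

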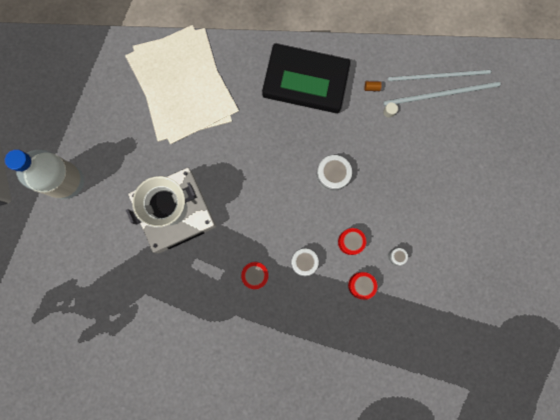

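View pics/side1.png

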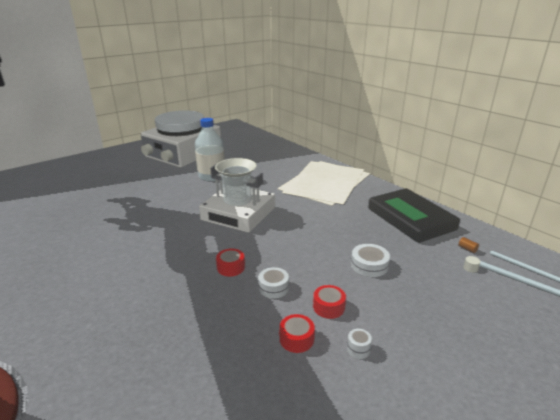

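The top view shows the aluminium target puck at (305,262), with red look-alikes at (255,275), (352,242) and (363,286). The small puck is at (399,257), the wide one at (335,171) and the magazine at (165,208). The side view agrees.

```bash
cat >> h.py <<'E'
def circ(p):
    from scipy.optimize import least_squares
    p=np.asarray(p)
    f=lambda q:np.hypot(p[:,0]-q[0],p[:,1]-q[1])-q[2]
    return least_squares(f,[*p.mean(0)[:2],.03],loss='soft_l1',f_scale=.001).x
def proj(n,X):
    P=camera_params(n);T=np.array(P["extrinsics"]);c=(np.asarray(X)-T[:3,3])@T[:3,:3];q=c@np.array(P["mtx"]).T
    return q[:,:2]/q[:,2:]
def topplane(n,c,z):  # pixel contour -> plane z
    P=camera_params(n);T=np.array(P["extrinsics"]);K=np.array(P["mtx"])
    r=np.c_[c,np.ones(len(c))]@np.linalg.inv(K).T@T[:3,:3].T
    return T[:3,3]+r*((z-T[2,3])/r[:,2])[:,None]
E
python3 - <<'E'
from h import *
for n in("top","side"):
    im,d,w=cloud(n)
    def reg(c,r,z0,z1): return (np.hypot(w[...,0]-c[0],w[...,1]-c[1])<r)&(w[...,2]>z0)&(w[...,2]<z1)&(d>0)
    for nm,c,r,z0,z1 in(("puck",(.472,-.05),.034,.021,.034),("rim",(.565,.18),.06,.107,.125),("wide",(.638,-.114),.05,.021,.034),("small",(.483,-.225),.03,.021,.034),("red",(.444,.035),.034,.021,.034),("red2",(.5,-.13),.034,.021,.034)):
        m=reg(c,r,z0,z1).astype(np.uint8)
        if m.sum()<10: print(n,nm,m.sum());continue
        cs,_=cv2.findContours(m,cv2.RETR_EXTERNAL,cv2.CHAIN_APPROX_NONE);k=max(cs,key=len)[:,0]
        p=topplane(n,k.astype(float),.113 if nm=="rim" else .026)
        print(n,nm,m.sum(),np.round(circ(p),4),np.round(np.median(w[m>0],0),4),im[m>0].mean(0).round())
    # base top plane
    m=reg((.565,.18),.1,.028,.045)
    pts=w[m][:,:2].astype(np.float32); print(n,"base",m.sum(),cv2.minAreaRect(pts))
    m=reg((.565,.18),.09,.05,.1); print("mid pts",m.sum())
top=cv2.imread('pics/top1.png')[155:265,110:230];sd=cv2.imread('pics/side1.png')[145:235,185:290]
cv2.imwrite('pics/mag.png',np.hstack([cv2.resize(top,(400,400),interpolation=2),cv2.resize(sd,(400,400),interpolation=2)]))
E
```

```text
top puck 579 [ 0.4763 -0.0481  0.0239] [ 0.4766 -0.0482  0.0256] [177. 174. 168.]
top rim 715 [0.5688 0.1974 0.041 ] [0.5721 0.2059 0.111 ] [178. 175. 160.]
top wide 908 [ 0.6469 -0.1045  0.032 ] [ 0.6471 -0.105   0.0256] [177. 174. 168.]
top small 236 [ 0.4881 -0.2224  0.0152] [ 0.4879 -0.2226  0.0256] [170. 167. 161.]
top red 583 [0.4508 0.0427 0.0237] [0.4507 0.0427 0.0256] [121.  58.  53.]
top red2 475 [ 0.5127 -0.1356  0.022 ] [ 0.5126 -0.1353  0.0256] [170.  89.  82.]
top base 2116 ((0.56765216588974, 0.19669502973556519), (0.12219779938459396, 0.12020896375179291), 25.713315963745117)
mid pts 1135
side puck 537 [ 0.4735 -0.0495  0.0257] [ 0.4727 -0.0507  0.0264] [167. 168. 166.]
side rim 261 [0.5663 0.1955 0.0419] [0.5742 0.2138 0.1108] [170. 171. 161.]
side wide 731 [ 0.644  -0.1062  0.0338] [ 0.6424 -0.1077  0.0266] [172. 173. 171.]
side small 381 [ 0.4853 -0.2237  0.0163] [ 0.4845 -0.2242  0.0266] [166. 168. 165.]
side red 431 [0.4482 0.0411 0.0255] [0.4476 0.0404 0.0261] [119.  68.  66.]
side red2 557 [ 0.5104 -0.1374  0.0245] [ 0.5091 -0.138   0.0266] [165.  97.  93.]
side base 1202 ((0.5658011436462402, 0.19629648327827454), (0.12345463782548904, 0.1213841438293457), 25.9112491607666)
mid pts 1096
```

View pics/mag.png

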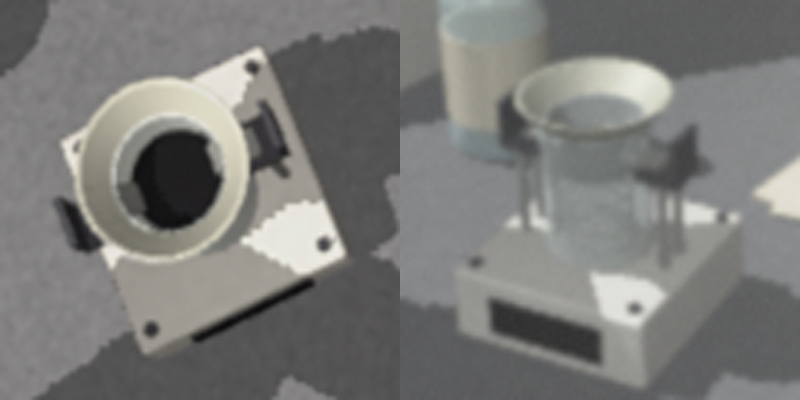

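The crops show the magazine's catches about 26° round from world ±y. Both cameras agree on puck ≈ (0.475,-0.049) and magazine ≈ (0.567,0.196). I'll turn the jaws onto the magazine's x axis, which also clears the neighbouring pucks.

step_arm:
  steps:
    - [0,-40,0,8.56]
    - [0,-40,0,8.56]
    - [0,-40,0,8.56]
    - [0,-40,0,8.56]
    - [0,-40,0,8.56]
    - [0,0,0,0]
    - [0,0,0,0]
  claw: 100

```text
time: 1.3
tool_pos: [0.1025, 0.4243, 0.2291]
tool_rot: [-0.0, 0.535, 0.845, -0.001]
contact_force: [-0.4, 0.6, -0.5]
gripper_width: 1.001
```

```bash
cat > go.py <<'E'
import sys
from plant import state
import numpy as np
from scipy.spatial.transform import Rotation as R
s=state();q=s["tool_rot"];M=R.from_quat([q[1],q[2],q[3],q[0]]).as_matrix()
t=np.array([float(a) for a in sys.argv[1:4]])
y=M[:,1];print("t",round(s["time"],2),"pos",s["tool_pos"].round(4),"yaw y",np.degrees(np.arctan2(y[1],y[0])).round(2),"tilt z",M[:,2].round(4),"F",s["contact_force"].round(1),"g",round(s["gripper_width"],3))
print("shift mm",((t-s["tool_pos"])@M*1000).round(1))
E
python3 go.py .475 -.0488 .12
```

```text
t 1.3 pos [0.1025 0.4243 0.2291] yaw y 25.3 tilt z [-9.e-04 -9.e-04 -1.e+00] F [-0.4  0.6 -0.5] g 1.001
shift mm [-586.9  134.8  109.2]
```

step_arm:
  steps:
    - [-30,45,0,0]
    - [-30,45,0,0]
    - [-40,40,0,0.5]
    - [-45,0,0,0]
    - [-45,0,0,0]
    - [-45,0,0,0]
    - [-45,0,0,0]
    - [-45,0,0,0]

```text
time: 2.1
tool_pos: [0.3609, 0.1875, 0.2309]
tool_rot: [0.0, 0.531, 0.847, 0.002]
contact_force: [1.3, 0.4, -0.3]
gripper_width: 0.999
```

step_arm:
  steps:
    - [-45,0,0,0]
    - [-45,0,0,0]
    - [-45,0,20,0]
    - [-30,0,20,0]
    - [-20,0,20,0]
    - [0,0,0,0]
    - [0,0,0,0]

```text
time: 2.8
tool_pos: [0.4523, 0.0061, 0.1738]
tool_rot: [0.004, 0.535, 0.845, 0.003]
contact_force: [0.3, 0.3, 0.5]
gripper_width: 0.999
```

```bash
python3 go.py .475 -.0488 .1
```

```text
t 2.8 pos [0.4523 0.0061 0.1738] yaw y 25.29 tilt z [ 0.0097  0.0018 -1.    ] F [0.3 0.3 0.5] g 0.999
shift mm [-59.2  -3.7  73.9]
```

step_arm:
  steps:
    - [-20,-1,20,0.3]
    - [-20,-1,20,0.3]
    - [-20,-1,20,0]
    - [0,0,14,0]
    - [0,0,0,0]
    - [0,0,0,0]

```text
time: 3.4
tool_pos: [0.482, -0.0466, 0.1055]
tool_rot: [0.008, 0.536, 0.844, 0.006]
contact_force: [0.2, 0.4, 0.3]
gripper_width: 0.999
```

```bash
python3 go.py .475 -.0488 .009; python3 - <<'E'
from h import *
im,_=grab_frame("side");save(cv2.resize(im[180:360,180:420],(640,480)),"pre.png")
E
```

```text
t 3.4 pos [ 0.482  -0.0466  0.1055] yaw y 25.19 tilt z [ 0.0213  0.0018 -0.9998] F [0.2 0.4 0.3] g 0.999
shift mm [ 1.7 -9.2 96.3]
```

View pics/pre.png

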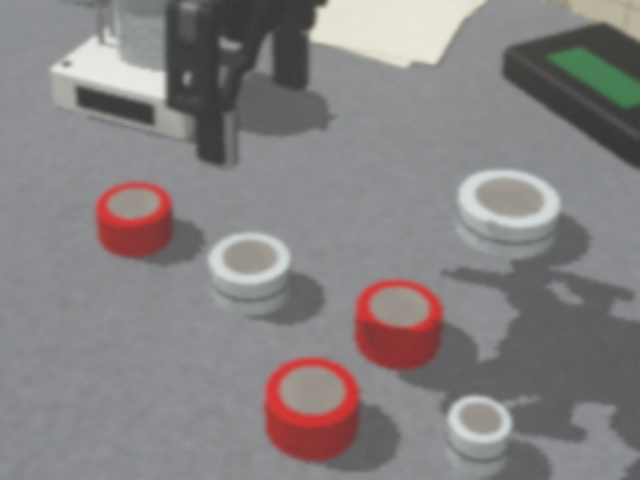

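The view shows the gripper above and behind the target puck, which is at (250,265) in the crop, with clear floor around it. Next I descend in smaller rows.

step_arm:
  steps:
    - [1,-5,10,0.3]
    - [0.7,-4,10,0.3]
    - [0,0,10,0]
    - [0,0,10,0]
    - [0,0,10,0]
    - [0,0,0,0]

```text
time: 4.05
tool_pos: [0.4739, -0.0473, 0.0532]
tool_rot: [0.01, 0.539, 0.842, 0.007]
contact_force: [-0.0, -0.2, -0.5]
gripper_width: 0.996
```

```bash
python3 go.py .475 -.0488 .009
```

```text
t 4.05 pos [ 0.4739 -0.0473  0.0532] yaw y 24.71 tilt z [ 0.0248  0.0013 -0.9997] F [-0.  -0.2 -0.5] g 0.996
shift mm [-1.4 -0.7 44.2]
```

step_arm:
  steps:
    - [-0.7,0,10,-0.5]
    - [-0.7,0,10,-0.5]
    - [0,0,10,0]
    - [0,0,8,0]
    - [0,0,5,0]
    - [0,0,0,0]

```text
time: 4.65
tool_pos: [0.4757, -0.0487, 0.0058]
tool_rot: [0.01, 0.532, 0.847, 0.007]
contact_force: [-0.3, -0.3, -0.4]
gripper_width: 1.003
```

```bash
python3 go.py .475 -.0488 .009; python3 - <<'E'
from h import *
im,_=grab_frame("side");save(cv2.resize(im[180:360,180:420],(640,480)),"pre2.png")
E
```

```text
t 4.65 pos [ 0.4757 -0.0487  0.0058] yaw y 25.78 tilt z [ 0.0238  0.0016 -0.9997] F [-0.3 -0.3 -0.4] g 1.003
shift mm [ 0.2 -0.6 -3.2]
```

View pics/pre2.png

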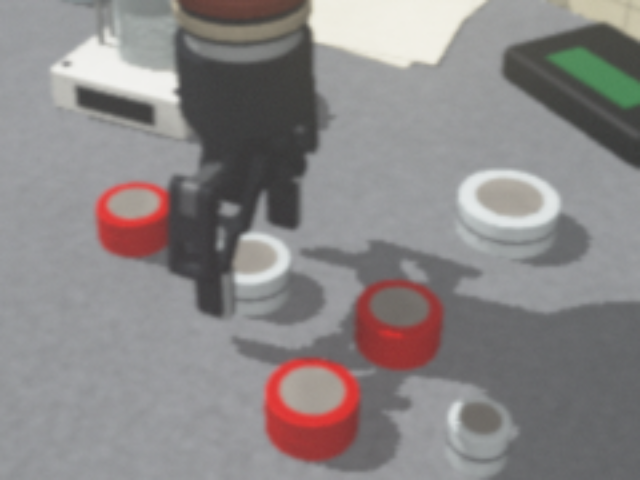

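The fingers straddle the target puck without touching its neighbours. The tool is 3 mm low, so I raise it and close.

step_arm:
  steps:
    - [0,0,-3,0]
    - [0,0,0,0]

```text
time: 4.9
tool_pos: [0.4765, -0.049, 0.0101]
tool_rot: [0.011, 0.531, 0.847, 0.007]
contact_force: [0.6, 0.3, 0.2]
gripper_width: 0.998
```

step_arm:
  steps:
    - [0,0,0,0]
    - [0,0,0,0]
    - [0,0,0,0]
    - [0,0,0,0]
    - [0,0,0,0]
    - [0,0,0,0]
    - [0,0,0,0]
    - [0,0,0,0]
  claw: 0

```text
time: 5.7
tool_pos: [0.4777, -0.0493, 0.012]
tool_rot: [0.012, 0.531, 0.847, 0.008]
contact_force: [-0.6, -0.0, -0.9]
gripper_width: 0.555
```

```bash
python3 go.py .567 .1962 .18
```

```text
t 5.7 pos [ 0.4777 -0.0493  0.012 ] yaw y 25.8 tilt z [ 2.860e-02  2.000e-04 -9.996e-01] F [-0.6 -0.  -0.9] g 0.555
shift mm [ 180.1  191.5 -165.3]
```

step_arm:
  steps:
    - [0,0,-10,0]
    - [0,0,-25,0]
    - [0,0,-35,0]
    - [0,0,-35,0]
    - [0,0,-35,0]
    - [0,0,-30,0]
    - [0,0,0,0]

```text
time: 6.4
tool_pos: [0.4702, -0.0487, 0.1891]
tool_rot: [0.01, 0.531, 0.847, 0.007]
contact_force: [-0.2, 0.3, -1.2]
gripper_width: 0.555
```

```bash
python3 go.py .567 .1962 .18; python3 - <<'E'
from h import *
im,_=grab_frame("side");save(cv2.resize(im[80:360,160:440],(600,600)),"lift.png")
E
```

```text
t 6.4 pos [ 0.4702 -0.0487  0.1891] yaw y 25.79 tilt z [ 0.0238  0.0015 -0.9997] F [-0.2  0.3 -1.2] g 0.555
shift mm [178.4 193.5  11.8]
```

View pics/lift.png

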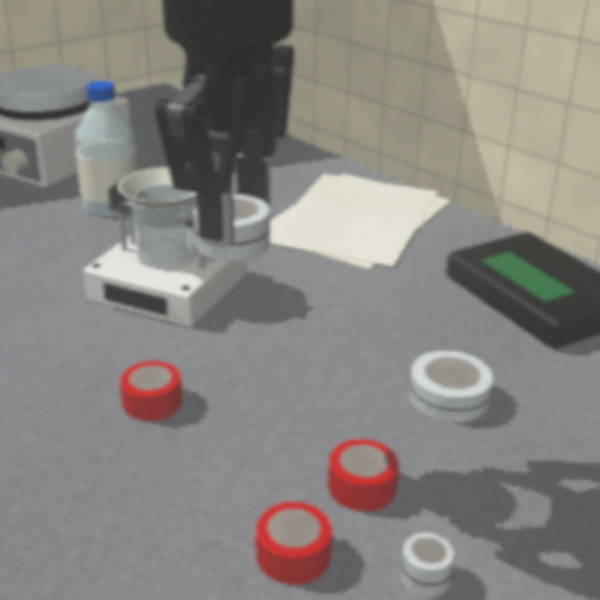

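The puck is held level between the fingers at about (235,225), and the bystanders are undisturbed. Next I carry it to the magazine.

step_arm:
  steps:
    - [20,20,0,0]
    - [30,35,0,0]
    - [35,38,0,0]
    - [35,38,0,0]
    - [30,33,0,0]
    - [20,20,0,0]
    - [0,0,0,0]
    - [0,0,0,0]

```text
time: 7.25
tool_pos: [0.5549, 0.1892, 0.1717]
tool_rot: [-0.001, 0.533, 0.846, -0.002]
contact_force: [-1.0, 0.1, -1.3]
gripper_width: 0.557
```

```bash
python3 go.py .567 .1962 .15
```

```text
t 7.25 pos [0.5549 0.1892 0.1717] yaw y 25.58 tilt z [-0.0029 -0.0019 -1.    ] F [-1.   0.1 -1.3] g 0.557
shift mm [ 1.  14.  21.6]
```

step_arm:
  steps:
    - [0,7,8,0]
    - [-0.5,6,8,0]
    - [0,0,0,0]
    - [0,0,0,0]

```text
time: 7.65
tool_pos: [0.5655, 0.1911, 0.1506]
tool_rot: [-0.003, 0.535, 0.845, -0.004]
contact_force: [-0.1, 0.0, -0.9]
gripper_width: 0.557
```

```bash
python3 go.py .567 .1962 .115; python3 - <<'E'
from h import *
a,_,wt=cloud("top");b,_,ws=cloud("side")
save(np.hstack([cv2.resize(a[140:270,100:240],(400,400)),cv2.resize(b[120:240,180:300],(400,400))]),"above.png")
for n,w,im in(("top",wt,a),("side",ws,b)):
    m=(np.hypot(w[...,0]-.567,w[...,1]-.196)<.036)&(w[...,2]>.14)&(w[...,2]<.178)&(im.min(-1)>90)
    p=w[m];print(n,m.sum(),p.mean(0).round(4),p.min(0).round(3),p.max(0).round(3))
E
```

```text
t 7.65 pos [0.5655 0.1911 0.1506] yaw y 25.35 tilt z [-0.0086 -0.0037 -1.    ] F [-0.1  0.  -0.9] g 0.557
shift mm [ 3.9  3.9 35.6]
top 259 [0.5714 0.1773 0.1629] [0.551 0.167 0.14 ] [0.593 0.191 0.167]
side 364 [0.5605 0.1784 0.1557] [0.534 0.167 0.14 ] [0.598 0.214 0.176]
```

View pics/above.png

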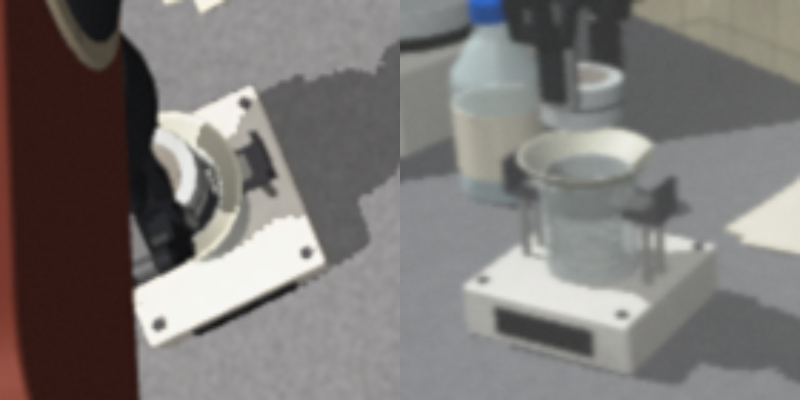

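The puck hangs over the funnel. The top view shows its right-hand rim at about (185,165) in the crop. I'll fit that visible arc to correct the centring.

```bash
python3 - <<'E'
from h import *
from scipy.optimize import least_squares
for n in("top","side"):
    im,d,w=cloud(n)
    zt=.1646 
    m=(np.hypot(w[...,0]-.567,w[...,1]-.193)<.033)&(abs(w[...,2]-zt)<.006)&(im.min(-1)>60)
    cs,_=cv2.findContours(m.astype(np.uint8),cv2.RETR_EXTERNAL,cv2.CHAIN_APPROX_NONE)
    k=max(cs,key=len)[:,0].astype(float); p=topplane(n,k,zt)[:,:2]
    a=np.degrees(np.arctan2(p[:,1]-.191,p[:,0]-.5655))
    r=np.hypot(p[:,0]-.5655,p[:,1]-.191); e=p[r>.018]
    f=lambda q:np.hypot(e[:,0]-q[0],e[:,1]-q[1])-(.0239 if n=="top" else .0257)
    s=least_squares(f,[.5655,.191],loss='soft_l1',f_scale=.0007);print(n,m.sum(),len(e),s.x.round(4),np.abs(s.fun).mean().round(4),a[r>.018].round(0)[::5], np.median(w[m][:,2]).round(4))
E
python3 go.py .567 .1962 .115
```

```text
top 250 44 [0.5639 0.1905] 0.0011 [  -4. -126. -130. -120. -101.  -83.  -65.  -41.  -19.] 0.1642
side 176 49 [0.5678 0.1853] 0.0068 [  53.   60. -131. -127. -112.  -96.  -57.    4.   23.   34.] 0.1653
t 7.85 pos [0.5658 0.1917 0.1517] yaw y 25.39 tilt z [-0.0069 -0.0033 -1.    ] F [ 0.  -0.4 -1. ] g 0.56
shift mm [ 3.6  3.3 36.7]
```

step_arm:
  steps:
    - [2,3,8,0]
    - [1.5,2,8,0]
    - [0,0,6,0]
    - [0,0,0,0]

```text
time: 8.25
tool_pos: [0.5692, 0.1974, 0.1287]
tool_rot: [-0.001, 0.534, 0.845, -0.003]
contact_force: [0.2, 0.3, -0.5]
gripper_width: 0.558
```

```bash
python3 go.py .5675 .1966 .115
```

```text
t 8.25 pos [0.5692 0.1974 0.1287] yaw y 25.39 tilt z [-0.0052 -0.0029 -1.    ] F [ 0.2  0.3 -0.5] g 0.558
shift mm [-0.  -1.8 13.7]
```

step_arm:
  steps:
    - [0,0,4,0]
    - [0,0,4,0]
    - [0,0,3,0]
    - [0,0,0,0]

```text
time: 8.65
tool_pos: [0.5689, 0.1974, 0.1162]
tool_rot: [-0.002, 0.534, 0.845, -0.003]
contact_force: [-0.1, -0.9, -0.8]
gripper_width: 0.553
```

```bash
python3 go.py .5675 .1966 .115; python3 - <<'E'
from h import *
a,_=grab_frame("top");b,_=grab_frame("side")
save(np.hstack([cv2.resize(a[140:270,100:240],(400,400)),cv2.resize(b[120:240,180:300],(400,400))]),"in.png")
E
```

```text
t 8.65 pos [0.5689 0.1974 0.1162] yaw y 25.41 tilt z [-0.006  -0.0031 -1.    ] F [-0.1 -0.9 -0.8] g 0.553
shift mm [-0.2 -1.6  1.3]
```

View pics/in.png

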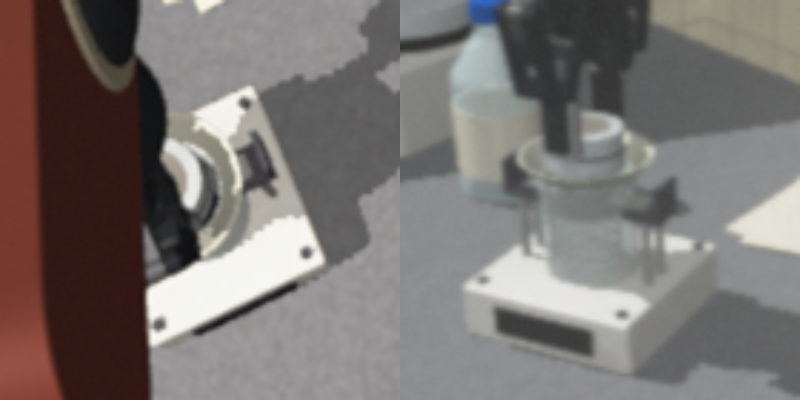

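The puck sits inside the funnel mouth (side crop about (597,140)), roughly central, with no contact force. I'll lower it slightly more and release.

step_arm:
  steps:
    - [0,-1,3,0]
    - [0,0,0,0]

```text
time: 8.95
tool_pos: [0.5686, 0.1971, 0.1142]
tool_rot: [-0.001, 0.534, 0.845, -0.002]
contact_force: [-0.2, 1.2, -1.0]
gripper_width: 0.559
```

step_arm:
  steps:
    - [0,0,0,0]
    - [0,0,0,0]
    - [0,0,0,0]
    - [0,0,0,0]
    - [0,0,0,0]
  claw: 85

```text
time: 9.45
tool_pos: [0.5697, 0.1973, 0.116]
tool_rot: [0.0, 0.534, 0.845, -0.001]
contact_force: [0.2, -0.2, -0.2]
gripper_width: 0.85
```

step_arm:
  steps:
    - [0,0,-15,0]
    - [0,0,-20,0]
    - [0,0,-20,0]
    - [0,0,0,0]

```text
time: 9.85
tool_pos: [0.57, 0.1975, 0.1754]
tool_rot: [0.0, 0.534, 0.845, -0.001]
contact_force: [1.4, 0.2, 0.4]
gripper_width: 0.849
```

step_arm:
  steps:
    - [0,0,0,0]
    - [0,0,0,0]
    - [0,0,0,0]
    - [0,0,0,0]
    - [0,0,0,0]
    - [0,0,0,0]
    - [0,0,0,0]
    - [0,0,0,0]
  claw: 0

```text
time: 10.65
tool_pos: [0.5681, 0.1971, 0.1718]
tool_rot: [-0.002, 0.534, 0.845, -0.003]
contact_force: [-0.1, -0.0, 0.5]
gripper_width: -0.004
```

```bash
python3 go.py .567 .1964 .14; python3 - <<'E'
from h import *
a,_,wt=cloud("top");b,_,ws=cloud("side")
save(np.hstack([cv2.resize(a[140:270,100:240],(400,400)),cv2.resize(b[120:240,180:300],(400,400))]),"rel.png")
for n,w,im in(("top",wt,a),("side",ws,b)):
    m=(np.hypot(w[...,0]-.567,w[...,1]-.196)<.03)&(w[...,2]>.115)&(w[...,2]<.14)&(im.min(-1)>60)
    p=w[m]
    if len(p)>3:print(n,m.sum(),p.mean(0).round(4),p.min(0).round(3),p.max(0).round(3))
E
```

```text
t 10.65 pos [0.5681 0.1971 0.1718] yaw y 25.4 tilt z [-0.0059 -0.003  -1.    ] F [-0.1 -0.   0.5] g -0.004
shift mm [-0.1 -1.1 31.9]
top 477 [0.5691 0.1892 0.1187] [0.546 0.171 0.115] [0.594 0.206 0.124]
side 244 [0.5656 0.1945 0.1197] [0.544 0.172 0.115] [0.594 0.219 0.125]
```

View pics/rel.png

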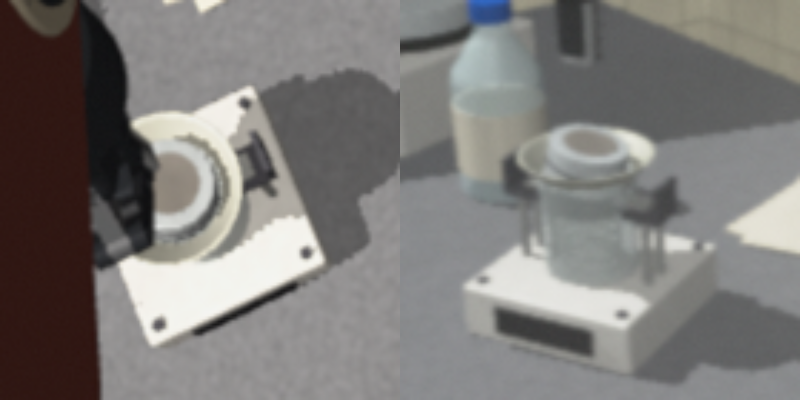

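The puck stands in the funnel, top at about z 0.119–0.124 and slightly tilted, with the shut fingers above it. Now I push down in stages.

step_arm:
  steps:
    - [0,-0.8,12,0]
    - [0,0,12,0]
    - [0,0,10,0]
    - [0,0,6,0]
    - [0,0,0,0]

```text
time: 11.25
tool_pos: [0.5663, 0.1964, 0.1271]
tool_rot: [-0.002, 0.534, 0.845, -0.004]
contact_force: [-0.1, 0.3, -0.2]
gripper_width: -0.003
```

```bash
python3 go.py .5675 .1966 .077
```

```text
t 11.25 pos [0.5663 0.1964 0.1271] yaw y 25.39 tilt z [-0.0078 -0.0034 -1.    ] F [-0.1  0.3 -0.2] g -0.003
shift mm [-0.3  1.6 50.1]
```

step_arm:
  steps:
    - [0,1,4,0]
    - [0,0,4,0]
    - [0,0,4,0]

```text
time: 11.55
tool_pos: [0.5685, 0.1968, 0.1161]
tool_rot: [-0.001, 0.534, 0.845, -0.003]
contact_force: [-1.9, 0.9, 5.5]
gripper_width: -0.003
```

```bash
python3 go.py .5675 .1966 .077
```

```text
t 11.55 pos [0.5685 0.1968 0.1161] yaw y 25.4 tilt z [-0.0049 -0.0034 -1.    ] F [-1.9  0.9  5.5] g -0.003
shift mm [ 0.2 -0.8 39.1]
```

step_arm:
  steps:
    - [0,-0.5,5,0]
    - [0,0,5,0]
    - [0,0,5,0]

```text
time: 11.85
tool_pos: [0.57, 0.1984, 0.1057]
tool_rot: [-0.0, 0.534, 0.845, 0.0]
contact_force: [-1.7, -2.3, 4.4]
gripper_width: 0.001
```

```bash
python3 go.py .5675 .1966 .077
```

```text
t 11.85 pos [0.57   0.1984 0.1057] yaw y 25.4 tilt z [-4.e-04  6.e-04 -1.e+00] F [-1.7 -2.3  4.4] g 0.001
shift mm [-0.6 -3.  28.7]
```

step_arm:
  steps:
    - [-0.5,-2,5,0]
    - [-0.5,-1.5,5,0]
    - [0,-0.5,5,0]
    - [0,-0.5,5,0]

```text
time: 12.25
tool_pos: [0.5695, 0.1973, 0.088]
tool_rot: [0.002, 0.534, 0.845, 0.004]
contact_force: [-0.4, 1.4, 5.3]
gripper_width: 0.002
```

```bash
python3 go.py .5675 .1966 .077
```

```text
t 12.25 pos [0.5695 0.1973 0.088 ] yaw y 25.39 tilt z [ 0.0085  0.0052 -0.9999] F [-0.4  1.4  5.3] g 0.002
shift mm [ 0.2 -2.2 11. ]
```

step_arm:
  steps:
    - [0,-1.5,5,0]
    - [0,-1,5,0]
    - [0,0,5,0]
    - [0,0,2,0]

```text
time: 12.65
tool_pos: [0.5697, 0.1973, 0.0739]
tool_rot: [0.004, 0.534, 0.845, 0.007]
contact_force: [-8.3, -1.0, 21.2]
gripper_width: 0.001
```

```bash
python3 go.py .5675 .1966 .075
```

```text
t 12.65 pos [0.5697 0.1973 0.0739] yaw y 25.38 tilt z [ 0.0136  0.0076 -0.9999] F [-8.3 -1.  21.2] g 0.001
shift mm [ 0.3 -2.2 -1.2]
```

TCP at 0.074 puts the puck's face 11 mm below catch level, so I'm retracting to check.

step_arm:
  steps:
    - [0,0,-4,0]
    - [0,0,-6,0]
    - [0,0,-10,0]
    - [0,0,-20,0]
    - [0,0,-30,0]
    - [0,0,-40,0]
    - [0,0,-40,0]
    - [0,0,0,0]

```text
time: 13.45
tool_pos: [0.5621, 0.1933, 0.221]
tool_rot: [-0.002, 0.535, 0.845, -0.001]
contact_force: [0.9, 0.3, 0.4]
gripper_width: 0.003
```

step_arm:
  steps:
    - [-40,0,-10,0]
    - [-40,0,0,0]
    - [-40,0,0,0]
    - [-30,0,0,0]
    - [0,0,0,0]

```text
time: 13.95
tool_pos: [0.6246, 0.0529, 0.2255]
tool_rot: [-0.005, 0.533, 0.846, -0.005]
contact_force: [-0.2, 1.1, -0.2]
gripper_width: -0.001
```

```bash
python3 go.py .5675 .1966 .075; python3 - <<'E'
from h import *
a,_,wt=cloud("top");b,_,ws=cloud("side")
save(np.hstack([cv2.resize(a[150:260,110:230],(400,400)),cv2.resize(b[145:235,185:290],(400,400))]),"fin.png"); save(a,"fin_top.png")
for n,w,im in(("top",wt,a),):
    m=(np.hypot(w[...,0]-.567,w[...,1]-.196)<.018)
    p=w[m];print(n,m.sum(),np.percentile(p[:,2],[5,25,50,75,95]).round(4),im[m].mean(0))
    A=np.c_[p[:,:2],np.ones(len(p))];k=abs(p[:,2]-np.median(p[:,2]))<.006;print(np.linalg.lstsq(A[k],p[k,2],rcond=None)[0].round(3))
E
```

```text
t 13.95 pos [0.6246 0.0529 0.2255] yaw y 25.54 tilt z [-0.0145 -0.0026 -0.9999] F [-0.2  1.1 -0.2] g -0.001
shift mm [153.7  12.5 150.9]Traceback (most recent call last):
  File "<stdin>", line 6, in <module>
    return _quantile_unchecked(
        a, q, axis, out, overwrite_input, method, keepdims, weights)
    return _ureduce(a,
                    func=_quantile_ureduce_func,
    ...<5 lines>...
                    overwrite_input=overwrite_input,
                    method=method)
    r = func(a, **kwargs)
    result = _quantile(arr,
                       quantiles=q,
    ...<2 lines>...
                       out=out,
                       weights=wgt)
    slices_having_nans = np.isnan(arr[-1, ...])
                                  ~~~^^^^^^^^^
IndexError: index -1 is out of bounds for axis 0 with size 0
```

View pics/fin.png

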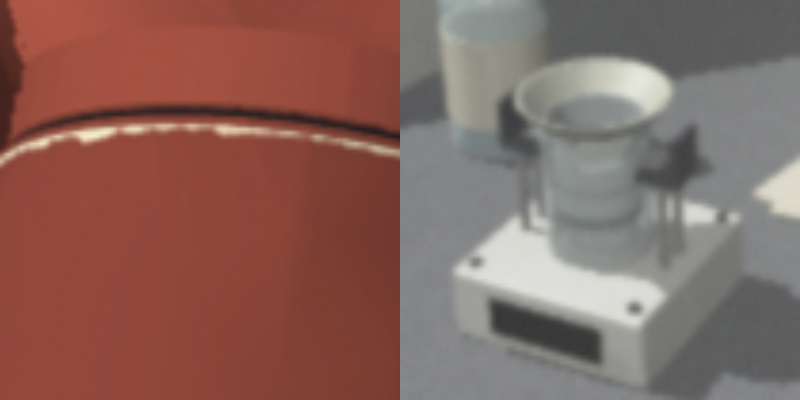

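The side view shows the puck down inside the clear tube, with its bands at about (600,190)–(600,230). The arm blocks the top view, so I move it clear to confirm.

step_arm:
  steps:
    - [-45,-20,0,0]
    - [-45,-20,0,0]
    - [-45,-20,0,0]
    - [-45,-20,0,0]
    - [-45,-20,0,0]
    - [-45,-20,0,0]
    - [-20,0,0,0]
    - [0,0,0,0]

```text
time: 14.85
tool_pos: [0.64, -0.2546, 0.218]
tool_rot: [-0.012, 0.525, 0.851, -0.005]
contact_force: [-0.2, 0.1, 0.1]
gripper_width: -0.001
```

```bash
python3 go.py .5675 .1966 .075; python3 - <<'E'
from h import *
a,d,w=cloud("top")
save(np.hstack([cv2.resize(a,(400,300)),cv2.resize(a[150:260,110:230],(327,300))]),"fin2.png")
m=(np.hypot(w[...,0]-.567,w[...,1]-.198)<.018)&(d>0);p=w[m]
print(m.sum(),np.percentile(p[:,2],[5,25,50,75,95]).round(4),a[m].mean(0).round())
k=abs(p[:,2]-np.median(p[:,2]))<.006;print("slope",np.linalg.lstsq(np.c_[p[:,:2],np.ones(len(p))][k],p[k,2],rcond=None)[0].round(3))
E
```

```text
t 14.85 pos [ 0.64   -0.2546  0.218 ] yaw y 26.7 tilt z [-0.0256  0.0048 -0.9997] F [-0.2  0.1  0.1] g -0.001
shift mm [433.4 140.9 147. ]
357 [0.0829 0.0841 0.0849 0.0857 0.0868] [134. 128. 120.]
slope [-0.003 -0.006  0.087]
```

View pics/fin2.png

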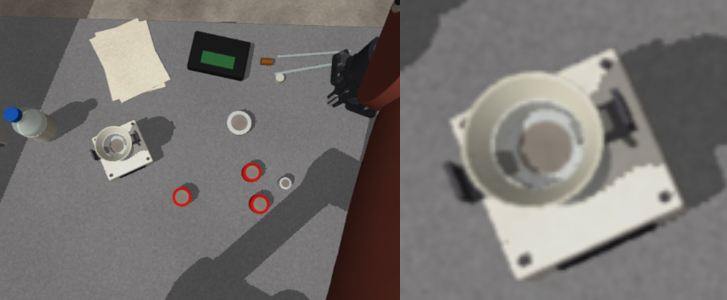

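The puck's face lies level at z = 0.085, exactly catch level, pellet face up with the catches over it. The other pucks are where they stood and the arm touches nothing.

```bash
python3 -c "
from plant import *
print(job_done())"
```

```text
the job is handed in; nothing more can be done
None
```

The middle-sized puck is loaded: I set it face up in the funnel, pushed it about 11 mm below catch level with the shut fingers, and retracted. I handed in the job at about 15 s.

- **Last depth check:** the puck's face is level (slope under 0.01) at a median z of 0.0849 m, against the 0.085 m catch undersides. That fits the follower holding it up against the closed catches.
- **Last pictures:** the side view shows the puck inside the clear tube. The top view shows the small, wide and red pucks standing apart from the magazine, apparently where they were; I didn't re-measure them.
- **What was off:** the push ended with 21 N down and about 8 N sideways, so the fingers may have rubbed the puck or the bore. That is still well under the limits. Camera and tool estimates of the held puck's position disagreed by 2–3 mm, which the funnel took up. The arm also drifted and tilted by up to about 1.6° during moves.

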